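# Build a crosswise slat riser for the cheese display

## Task

Build the display riser on its wooden foot: first lay the two pale slats across both runners, one over each pair of dark bands, then lay the two dark slats crosswise on top of them, one above each runner. The slats are notched underneath and the notches are not quite in the middle, so feel each slat down until both its notches have dropped fully home and it lies level. Leave the cheeses standing round about where they are.

Things in the scene. Friction and masses are not known exactly. Their poses are not given: they have to be found in the camera images.
- riser_foot: fixed wooden foot: 8 mm board, 186x150, with two bars (runners) 30 mm wide along its x at y = +-55 mm, tops at z = 34 mm; each has dark bands, 30 mm wide, at x = +-55 mm. Origin: centre of underside, on the counter, z = 0. Undersides of seated slats: pale at z = 27, dark at 44 mm. Between the runners is free space for fingertips.
- pale_slat_a: pale (white-painted) wooden slat 180 (its x) x 30 x 24 mm, 0.16 kg, flat; origin: centre of underside. Two crosswise notches below, 40 mm wide, 7 deep, 110 apart (centres), to sit over 30 mm bars. The pair lies 7 to 9 mm off the middle, towards an untold end, differing by slat: feel for it. Missing, the slat rides 7 mm too high: shift it along its length until it drops. Either end may point either way.
- pale_slat_b: pale (white-painted) wooden slat 180 (its x) x 30 x 24 mm, 0.16 kg, flat; origin: centre of underside. Two crosswise notches below, 40 mm wide, 7 deep, 110 apart (centres), to sit over 30 mm bars. The pair lies 7 to 9 mm off the middle, towards an untold end, differing by slat: feel for it. Missing, the slat rides 7 mm too high: shift it along its length until it drops. Either end may point either way.
- dark_slat_a: dark brown wooden slat 180 (its x) x 30 x 24 mm, 0.16 kg, flat; origin: centre of underside. Two crosswise notches below, 40 mm wide, 7 deep, 110 apart (centres), to sit over 30 mm bars. The pair lies 7 to 9 mm off the middle, towards an untold end, differing by slat: feel for it. Missing, the slat rides 7 mm too high: shift it along its length until it drops. Either end may point either way.
- dark_slat_b: dark brown wooden slat 180 (its x) x 30 x 24 mm, 0.16 kg, flat; origin: centre of underside. Two crosswise notches below, 40 mm wide, 7 deep, 110 apart (centres), to sit over 30 mm bars. The pair lies 7 to 9 mm off the middle, towards an untold end, differing by slat: feel for it. Missing, the slat rides 7 mm too high: shift it along its length until it drops. Either end may point either way.
- white_wheel: bystander to leave alone: whole whitish cheese wheel with a grey top label, 136 mm across, 73 mm high; origin at its underside
- pale_block: bystander to leave alone: plain pale yellow cheese block 58x105x52 mm; origin at its underside
- small_round: bystander to leave alone: small whitish round cheese about 100 mm across, 46 mm high; origin at its underside
- cut_round: bystander to leave alone: round cheese with a piece cut out, about 128 mm across, 54 mm high; origin at its underside
- wedge: bystander to leave alone: pale wedge of cheese 72x107x40 mm; origin at its underside

How it is judged:
On the way:
1. both pale slats seated across the runners, on the dark bands (y of pale_slat_a in the frame of riser_foot between -0.022 and 0.022 m and (x of pale_slat_a in the frame of riser_foot between 0.043 and 0.067 m or x of pale_slat_a in the frame of riser_foot between -0.067 and -0.043 m) and z of pale_slat_a in the frame of riser_foot between 0.024 and 0.03 m and angle between each of pale_slat_a, pale_slat_b's own z axis and vertical below 0.04 rad and angle between the x axis of each of pale_slat_a, pale_slat_b and the y axis of riser_foot, either way round below 0.12 rad and y of pale_slat_b in the frame of riser_foot between -0.022 and 0.022 m and (x of pale_slat_b in the frame of riser_foot between 0.043 and 0.067 m or x of pale_slat_b in the frame of riser_foot between -0.067 and -0.043 m) and z of pale_slat_b in the frame of riser_foot between 0.024 and 0.03 m and horizontal distance between pale_slat_a and pale_slat_b above 0.085 m), for 0.2 s.
At the end, for the whole second after the job is handed in: Pale slats across the runners on the bands, dark slats across them above the runners: each within 12 mm sideways, 22 mm lengthwise, 0.12 rad of square, level within 0.04 rad, at rest, notches home (undersides 27 and 44 mm, +-3, above the foot's underside) (all of step 1 and linear speed of each of pale_slat_a, pale_slat_b, dark_slat_a, dark_slat_b below 0.02 m/s and x of dark_slat_a in the frame of riser_foot between -0.022 and 0.022 m and (y of dark_slat_a in the frame of riser_foot between 0.043 and 0.067 m or y of dark_slat_a in the frame of riser_foot between -0.067 and -0.043 m) and z of dark_slat_a in the frame of riser_foot between 0.041 and 0.047 m and angle between each of dark_slat_a, dark_slat_b's own z axis and vertical below 0.04 rad and angle between the x axis of each of dark_slat_a, dark_slat_b and the x axis of riser_foot, either way round below 0.12 rad and x of dark_slat_b in the frame of riser_foot between -0.022 and 0.022 m and (y of dark_slat_b in the frame of riser_foot between 0.043 and 0.067 m or y of dark_slat_b in the frame of riser_foot between -0.067 and -0.043 m) and z of dark_slat_b in the frame of riser_foot between 0.041 and 0.047 m and horizontal distance between dark_slat_a and dark_slat_b above 0.085 m); the robot touches nothing.
It fails at once if a bystander cheese is shifted by more than 30 mm (distance of any of white_wheel, pale_block, small_round, cut_round, wedge from where it was at the start of the episode above 0.03 m).
It also fails if it takes over 72 s, if anything falls off the work surface, if the arm or the gripper's body presses on something with over 40 N, if the wrist force passes 120 N, or if a joint passes its speed limit or range.

## Robot

A 7-joint arm with a two-finger parallel gripper is mounted at the origin on a cart in front of the work surface, level with it; the furniture and walls round the work are solid. World frame = base frame: x ahead of the robot, y to its left, z up, the work surface at z = 0. Lengths are in m, angles in rad, forces in N, time in s.
With the tool pointing down it reaches from about 0.35 to 0.9 m from the base axis. Payload 7.2 kg.
Tool frame: the origin (TCP) lies between the finger pads; the fingertips stand 8 mm ahead of it and the grasp point (between the pads) lies 11 mm behind it; y points along the fingers, x is the direction in which the jaws open and shut, and the axes are right-handed (so a half turn about y gives the same grasp; the last joint's range is limited). The gripper opens to 88 mm and grips with 3 to 60 N. Pads are 20 mm wide; open, the fingers measure 115 mm over their backs; the gripper's body (75 mm by 178 mm) begins 61 mm behind the grasp point.
Start: joints at [1.097, 0.411, -0.013, 1.596, 0.006, 1.134, -0.082], TCP at [0.247, -0.574, 0.231] pointing down, gripper open.
Joint ranges: [-2.95, 2.95], [-0.29, 1.99], [-1.47, 1.44], [0.14, 2.54], [-1.03, 4.17], [0.13, 1.85], [-2.86, 2.86]. Speed limits (rad/s): [2.39, 2.39, 3.01, 3.01, 3.14, 3.14, 3.14].

## Interface

Orientations are given as a unit quaternion [w, x, y, z].
In Python, from workcell import get_state, capture, camera_info, finish_job gives the robot as it stands.
- The arm moves only by the tool carry_out, never from a script. Its argument "increments" is a list that holds one entry, the list of rows, each a list of 6 numbers: the shift along the tool's x, y, z in cm, then the turn, a rotation vector about the tool's x, y, z in rad. In form: [[[tx, ty, tz, ax, ay, az], ...]]. A call has 1 to 10 rows; each row is the pose to reach, as a shift and turn from the pose measured when the call began, along the tool's axes at that moment; what a row does not reach only later rows make up. A row lasts 1/10 s, in which the tool goes at most 50 mm and 8.59 degrees, less where a joint would pass 70% of its speed; a pose out of reach is approached as far as the arm can. A call with a gripper value outside its range is refused whole. "hand" is the gripper's target within -1 to 1 (shut at 1, half-way at 0, fully open at -1), set as the call begins (left out, the last holds). The fingers move at their own pace and stop on an object; "grip_force" is the grip in N (left out, the last holds). Time passes only in rows, so rows that repeat a pose let the fingers close. It gives the time, the measured TCP pose, the force and the opening at its end, in the units of the state.
- get_state(): the state, without advancing time (a new reading comes with each control period).
- capture(name): name is "scene" or "top"; returns (picture, depth): 400x640x3 uint8, red, green, blue; 400x640 float32, m along the optical axis (not along the pixel's ray), 0 where there is no reading.
- camera_info(name): a dict with "K" (3x3 intrinsics, pixels), "dist" ([k1, k2, p1, p2, k3] as OpenCV has them; the pictures are not rectified), "R" (3x3) and "t" (3): a world point X has camera coordinates R X + t. Camera axes: x right, y down, z forward; pixel columns grow to the right and rows downward; lengths in m; the calibration is good to about 2 mm. A picture is of the moment at which its call begins. camera_info takes no time and is no camera call.
- finish_job(): hands the job in, once; it reports no verdict.
The state is a dict: "time_s": time; "q": joint angles; "joint_vel": joint speeds; "joint_torque": joint torques, N m; "position": TCP position; "tool_rot": TCP orientation; "wrist_force": force on the tool from outside, world axes, zero at the start; "ft_torque": the same for the moment, N m; "width": opening from 0.0 (shut) to 1.0 (fully open).
Only numpy, scipy, OpenCV 4.12 (cv2) and the standard library are available. Lean on these libraries where they do the work, as an engineer would, in place of code of your own. Each camera call takes 0.05 s, during which the arm holds its last target.

## Working session

There is one attempt and no reset: what is moved stays moved. The work goes in short steps, Python scripts to look and compute and a tool call to move; the robot and the scene stay as the last step left them, time stands still between calls to the robot, and variables do not carry over. Pictures are saved under pics/ and viewed, and the job is handed in when it is done.

Besides the shell and the picture viewer there is one more tool, called after "Request:" by a JSON object that holds its "api" and its "payload". carry_out: Moves the arm, as the interface text tells. Its arguments: {"type":"object","properties":{"increments":{"type":"array"},"hand":{"type":"number"},"grip_force":{"type":"number"}},"required":["increments"]}

```bash
ls; mkdir -p pics
python3 - <<'E'
from workcell import *
import cv2,numpy as np
s=get_state();print(s)
for n in("scene","top"):
    p,d=capture(n);cv2.imwrite(f"pics/{n}0.png",p[:,:,::-1]);np.save(f"{n}0.npy",d);i=camera_info(n);print(n,i)
E
```

```text
pics
{'time_s': 0.0, 'q': array([ 1.09679512,  0.41188889, -0.01271588,  1.59700708,  0.00558289,
        1.1343024 , -0.08220212]), 'joint_vel': array([-0.00027336,  0.00080954, -0.00150904, -0.00182934, -0.00112196,
        0.00081279, -0.00163893]), 'joint_torque': array([-7.33436282e-04, -5.87948298e+01,  6.41906485e-01, -2.91077346e+01,
       -5.37714420e-02,  1.84028142e-02,  1.14659047e-04]), 'position': array([ 0.24650331, -0.57381533,  0.22983103]), 'tool_rot': array([ 0.59077924, -0.5902251 ,  0.38946298, -0.3885007 ]), 'wrist_force': array([0.12577591, 0.72395268, 1.69937294]), 'ft_torque': array([-0.0173554 , -0.03808015,  0.00819683]), 'width': 0.9987275122609972}
scene {'K': array([[414.78605121,   0.        , 318.1892747 ],
       [  0.        , 414.78605121, 198.01703374],
       [  0.        ,   0.        ,   1.        ]]), 'dist': array([-0.07153233,  0.        ,  0.        ,  0.        ,  0.        ]), 'R': array([[-0.91077038, -0.41248809,  0.01873202],
       [-0.32330864,  0.68417505, -0.65374003],
       [ 0.25684399, -0.60146328, -0.75648734]]), 't': array([0.47127239, 0.23507544, 1.07799356])}
top {'K': array([[462.04948621,   0.        , 322.63123146],
       [  0.        , 462.04948621, 201.64132393],
       [  0.        ,   0.        ,   1.        ]]), 'dist': array([-0.05104264,  0.        ,  0.        ,  0.        ,  0.        ]), 'R': array([[ 3.46504502e-03, -9.99813300e-01, -1.90094373e-02],
       [-9.89639538e-01, -7.00041738e-04, -1.43572609e-01],
       [ 1.43532497e-01,  1.93099763e-02, -9.89457198e-01]]), 't': array([-0.03866011,  0.5641386 ,  1.24173199])}
```

View pics/top0.png

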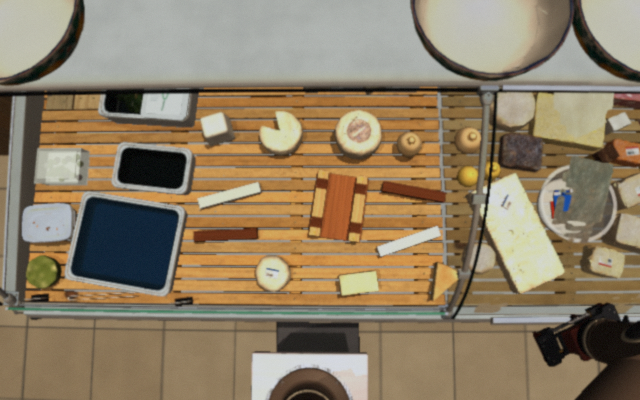

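View pics/scene0.png

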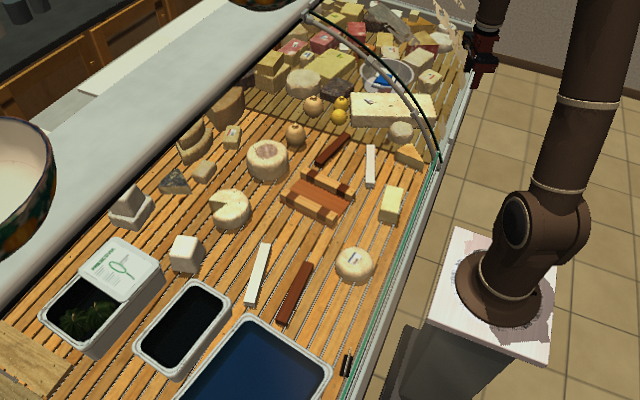

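```bash
cat > h.py <<'E'
import numpy as np,cv2
from scipy.spatial.transform import Rotation as Ro
from workcell import *
def pts(n,d,u=None,v=None):
    "world points for all pixels"
    i=camera_info(n);K=i["K"]
    vv,uu=np.mgrid[0:400,0:640].astype(np.float64)
    p=cv2.undistortPoints(np.stack([uu.ravel(),vv.ravel()],1)[:,None],K,i["dist"])[:,0]
    z=d.ravel().astype(float)
    X=np.c_[p*z[:,None],z]
    W=(X-i["t"])@i["R"]
    W[z==0]=np.nan
    return W.reshape(400,640,3)
def rot(s): 
    q=s["tool_rot"];return Ro.from_quat([q[1],q[2],q[3],q[0]])
def proj(n,P):
    i=camera_info(n)
    return cv2.projectPoints(np.array(P,float).reshape(-1,1,3),cv2.Rodrigues(i["R"])[0],i["t"],i["K"],i["dist"])[0][:,0]
E
python3 - <<'E'
from h import *
print(rot(get_state()).as_matrix().round(3))
E
```

```text
[[ 0.395 -0.001  0.919]
 [-0.919  0.001  0.395]
 [-0.001 -1.    -0.   ]]
```

```bash
cat >> h.py <<'E'
def fit(mask,W):
    m=mask&np.isfinite(W[...,0]); P=W[m]
    r=cv2.minAreaRect((P[:,:2]*1000).astype(np.float32))
    (cx,cy),(w,h),a=r
    if w<h: w,h,a=h,w,a+90
    # pca centre
    return np.array([cx,cy])/1000,(w,h),((a+90)%180)-90,np.median(P[:,2]),len(P)
def blob(W,c,rad,zlo,zhi,img=None,f=None):
    m=(np.hypot(W[...,0]-c[0],W[...,1]-c[1])<rad)&(W[...,2]>zlo)&(W[...,2]<zhi)
    if f is not None: m&=f(img)
    n,l,st,_=cv2.connectedComponentsWithStats(m.astype(np.uint8))
    if n<2:return m
    return l==1+np.argmax(st[1:,4])
E
python3 - <<'E'
from h import *
W=pts("top",np.load("top0.npy"));img=cv2.imread("pics/top0.png")
for nm,(u,v) in dict(pa=(229,195),pb=(409,241),da=(226,236),db=(413,191),foot=(338,207)).items():
    print(nm,W[v,u].round(4))
    c=W[v,u]
    r,zl,zh=(.12,.012,.04) if nm!='foot' else (.14,.024,.045)
    m=blob(W,c,r,zl,zh); print(fit(m,W))
for (u,v) in [(318,206),(358,207),(338,207),(359,133),(358,284),(273,273),(281,131),(443,281),(409,144),(300,306),(300,311),(470,140),(443,130),(441,200),(440,250),(445,295)]: print((u,v),W[v,u].round(3))
cv2.imwrite("pics/t0z.png",cv2.resize(img[160:320,190:470],None,fx=2.85,fy=2.85,interpolation=cv2.INTER_CUBIC))
# max heights map of front
for x in np.arange(.2,.75,.05):
    m=(abs(W[...,0]-x)<.02)
    print(round(x,2),[ (round(np.nanmax(W[...,2][m&(abs(W[...,1]-y)<.05)]),2) if (m&(abs(W[...,1]-y)<.05)).any() else None) for y in np.arange(-.6,.61,.1)])
E
```

```text
pa [0.5861 0.2292 0.0198]
(array([0.58717871, 0.22928027]), (178.12921142578125, 31.4178524017334), -74.48169612884521, np.float64(0.023234116536022486), 692)
pb [ 0.4567 -0.2775  0.0211]
(array([ 0.45748718, -0.27652286]), (180.57632446289062, 30.024860382080078), -71.1390495300293, np.float64(0.023766719147639268), 707)
da [0.4692 0.233  0.0241]
(array([0.47438809, 0.23626917]), (177.12950134277344, 30.872753143310547), -86.81908774375916, np.float64(0.02335299149253256), 689)
db [ 0.5976 -0.2921  0.0204]
(array([ 0.59735345, -0.29363913]), (180.7413787841797, 31.56862449645996), 79.57708740234375, np.float64(0.02356806120774001), 713)
foot [ 0.5536 -0.0805  0.008 ]
(array([ 0.54799786, -0.13467059]), (185.99978637695312, 30.264591217041016), -8.228073120117188, np.float64(0.03365396593687393), 723)
(318, 206) [ 0.554 -0.024  0.027]
(358, 207) [ 0.55  -0.136  0.034]
(338, 207) [ 0.554 -0.081  0.008]
(359, 133) [ 0.753 -0.138  0.066]
(358, 284) [ 0.339 -0.133  0.052]
(273, 273) [0.368 0.097 0.045]
(281, 131) [0.764 0.08  0.053]
(443, 281) [ 0.347 -0.365  0.036]
(409, 144) [ 0.72  -0
[... 2058 characters left out ...]
(0.38), np.float64(0.07), np.float64(0.38), np.float64(0.03), np.float64(0.04), np.float64(0.04), np.float64(0.04), np.float64(0.03), np.float64(0.03), np.float64(0.07), np.float64(0.07), np.float64(0.07), np.float64(0.06)]
0.65 [np.float64(0.41), np.float64(0.4), np.float64(0.4), np.float64(0.01), np.float64(0.04), np.float64(0.04), np.float64(0.04), np.float64(0.01), np.float64(0.01), np.float64(0.07), np.float64(0.05), np.float64(0.07), np.float64(0.07)]
0.7 [np.float64(0.55), np.float64(0.42), np.float64(0.55), np.float64(0.56), np.float64(0.07), np.float64(0.08), np.float64(0.05), np.float64(0.06), np.float64(0.01), np.float64(0.07), np.float64(0.07), np.float64(0.55), np.float64(0.53)]
```

View pics/t0z.png

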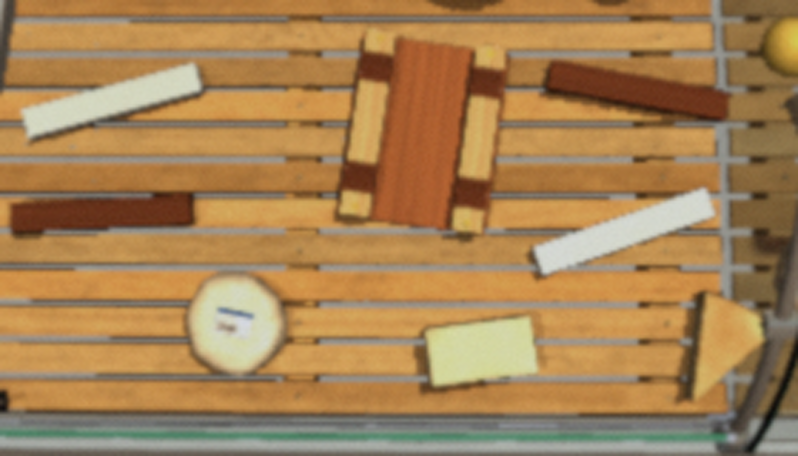

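Run:
```python
from h import *
W=pts("top",np.load("top0.npy"));img=cv2.imread("pics/top0.png")
m=blob(W,(.5638,-.0258),.1,.024,.045); m2=m&(W[...,1]>-.08); print(fit(blob(np.where(m2[...,None],W,np.nan),(.5638,-.0258),.12,.024,.045),W))
M=(W[...,1]<-.3)&(W[...,1]>-.6)&(W[...,2]>.1)&(W[...,0]>.28)&(W[...,0]<.8)
for x in np.arange(.28,.8,.05):
    q=W[M&(abs(W[...,0]-x)<.02)]
    if len(q): print(x.round(2),len(q),q[:,1].min().round(3),q[:,1].max().round(3),q[:,2].min().round(3),q[:,2].max().round(3))
s=cv2.imread("pics/scene0.png")
a=s[230:330,225:325];b=s[120:210,300:400]
cv2.imwrite("pics/s0z.png",np.hstack([cv2.resize(a,(400,400),interpolation=cv2.INTER_CUBIC),cv2.resize(b,(400,400),interpolation=cv2.INTER_CUBIC)]))
```

```text
(array([ 0.56332513, -0.02576077]), (185.75555419921875, 30.38315200805664), -8.179145812988281, np.float64(0.03370017951445099), 716)
0.28 519 -0.6 -0.391 0.1 0.599
0.33 151 -0.397 -0.372 0.102 0.187
0.38 232 -0.397 -0.364 0.173 0.245
0.43 213 -0.599 -0.372 0.224 0.288
0.48 527 -0.6 -0.371 0.265 0.325
0.53 682 -0.6 -0.364 0.3 0.353
0.58 680 -0.6 -0.373 0.333 0.377
0.63 235 -0.572 -0.372 0.355 0.396
0.68 936 -0.6 -0.372 0.378 0.416
0.73 3233 -0.6 -0.3 0.391 0.556
0.78 3261 -0.6 -0.3 0.432 0.556
```

View pics/s0z.png

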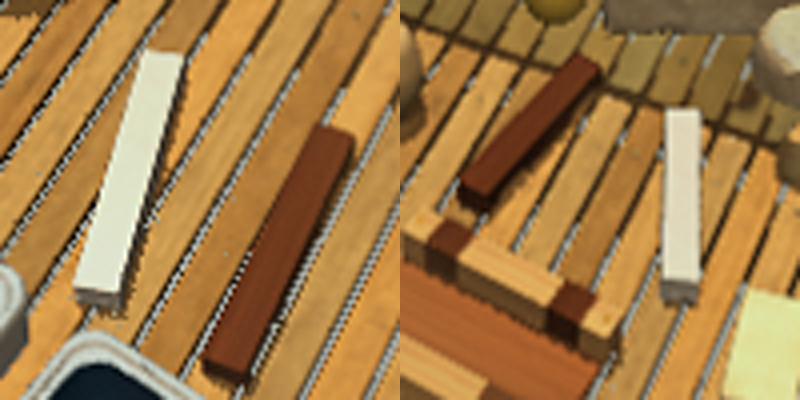

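```bash
cat >> h.py <<'E'
F=np.array([.5557,-.0802,0]);FY=-8.2
def fw(x,y,z=0):  # foot->world
    c,s=np.cos(np.radians(FY)),np.sin(np.radians(FY))
    return F+[c*x-s*y,s*x+c*y,z]
def wf(p):
    c,s=np.cos(np.radians(FY)),np.sin(np.radians(FY)); d=np.array(p)-F
    return np.array([c*d[0]+s*d[1],-s*d[0]+c*d[1],d[2]])
def tgt(phi):
    p=np.radians(phi);c,s=np.cos(p),np.sin(p)
    return Ro.from_matrix(np.array([[c,0,-s],[s,0,c],[0,-1,0]]))
def rel(*wps):
    s=get_state();R=rot(s);p=s["position"]
    print("now t",round(s["time_s"],2),p.round(4),"phi",np.degrees(np.arctan2(*R.as_matrix()[[1,0],0])).round(2),"w",round(s["width"],3),"F",s["wrist_force"].round(1),"foot",wf(p).round(4))
    for q,phi in wps:
        print((R.inv().apply(np.array(q)-p)*100).round(2),(R.inv()*tgt(phi)).as_rotvec().round(3))
E
python3 -c "
from h import *
rel(((.247,-.38,.33),-66.7),((.33,-.25,.3),-20),((.46,-.2625,.15),18.9))"
```

```text
now t 0.1 [ 0.2465 -0.5739  0.2299] phi -66.75 w 0.996 F [-0.8  0.6 -0.4] foot [-0.2356 -0.5327  0.2299]
[-17.81  -9.99   7.7 ] [ 0.    -0.001 -0.001]
[-26.47  -6.97  20.46] [-0.    -0.816 -0.001]
[-20.17   8.02  31.91] [-1.000e-03 -1.495e+00 -1.000e-03]
```

Request:
{"api": "carry_out", "payload": {"increments": [[[-4, -5, 1.5, 0, 0, 0], [-8, -10, 3, 0, 0, 0], [-13, -10, 5, 0, 0, 0], [-17.8, -10, 7.7, 0, 0, 0], [-20, -10, 11, 0, -0.15, 0], [-22, -9, 14, 0, -0.3, 0], [-24.5, -8, 17.5, 0, -0.45, 0], [-26.5, -7, 20.5, 0, -0.6, 0], [-26.5, -6, 22, 0, -0.75, 0], [-26, -4, 23.5, 0, -0.9, 0]]], "hand": -1, "grip_force": 35}}

```text
time_s: 1.1
position: [0.361, -0.2411, 0.2709]
tool_rot: [-0.701, 0.701, -0.09, 0.091]
wrist_force: [0.1, 0.0, -0.4]
width: 0.996
```

```bash
python3 -c "
from h import *
# pb centre .4575,-.2765 axis 108.9deg ; 15mm inboard
a=np.radians(108.9);u=np.array([np.cos(a),np.sin(a)]);g=np.array([.4575,-.2765])+.015*u;print(g)
rel(((*g,.12),18.9),((*g,.012),18.9))"
```

```text
[ 0.45264124 -0.26230872]
now t 1.1 [ 0.361  -0.2411  0.2709] phi -14.7 w 0.996 F [ 0.1  0.  -0.4] foot [-0.1698 -0.187   0.2709]
[ 9.39 15.1   0.27] [ 0.    -0.586  0.001]
[ 9.38 25.9   0.27] [ 0.    -0.586  0.001]
```

Request:
{"api": "carry_out", "payload": {"increments": [[[2.4, 4, 0.1, 0, -0.15, 0], [4.7, 8, 0.1, 0, -0.3, 0], [7, 11.5, 0.2, 0, -0.45, 0], [9.4, 15, 0.3, 0, -0.586, 0], [9.4, 19, 0.3, 0, -0.586, 0], [9.4, 23, 0.3, 0, -0.586, 0], [9.4, 25.5, 0.3, 0, -0.586, 0], [9.4, 25.9, 0.3, 0, -0.586, 0], [9.4, 25.9, 0.3, 0, -0.586, 0]]]}}

```text
time_s: 2.0
position: [0.4526, -0.2618, 0.0116]
tool_rot: [0.698, -0.697, -0.116, 0.116]
wrist_force: [0.4, -0.3, 0.2]
width: 1.0
```

```bash
python3 -c "
from h import *
rel(((.45264,-.26231,.012),18.9),((.45264,-.26231,.15),18.9))"
```

```text
now t 2.0 [ 0.4526 -0.2618  0.0116] phi 18.89 w 1.0 F [ 0.4 -0.3  0.2] foot [-0.0761 -0.1944  0.0116]
[-0.02 -0.04 -0.05] [-0.001 -0.    -0.   ]
[ -0.02 -13.84  -0.04] [-0.001 -0.    -0.   ]
```

Close, then lift.

Request:
{"api": "carry_out", "payload": {"increments": [[[0, 0, 0, 0, 0, 0], [0, 0, 0, 0, 0, 0], [0, 0, 0, 0, 0, 0], [0, 0, 0, 0, 0, 0], [0, 0, 0, 0, 0, 0], [0, 0, 0, 0, 0, 0]]], "hand": 1}}

```text
time_s: 2.6
position: [0.4527, -0.2619, 0.0118]
tool_rot: [0.698, -0.697, -0.116, 0.116]
wrist_force: [-0.4, -0.1, -0.8]
width: 0.494
```

```bash
python3 -c "
from h import *
g=fw(-.055,-.015);print(g)
rel(((*g[:2],.15),-8.2))"
```

```text
[ 0.49912287 -0.08720205  0.        ]
now t 2.6 [ 0.4527 -0.2619  0.0118] phi 18.89 w 0.494 F [-0.4 -0.1 -0.8] foot [-0.076  -0.1945  0.0118]
[ 10.05 -13.81  15.03] [-0.     0.473  0.   ]
```

Request:
{"api": "carry_out", "payload": {"increments": [[[0, 0, 0, 0, 0, 0], [0, 0, 0, 0, 0, 0], [0, 0, 0, 0, 0, 0], [0, 0, 0, 0, 0, 0], [0, -4, 0, 0, 0, 0], [0, -8, 0, 0, 0, 0], [0, -12, 0, 0, 0, 0], [0, -13.8, 0, 0, 0, 0], [0, -13.8, 0, 0, 0, 0]]]}}

```text
time_s: 3.5
position: [0.454, -0.2626, 0.1524]
tool_rot: [-0.697, 0.699, 0.117, -0.115]
wrist_force: [0.8, -0.1, -2.2]
width: 0.336
```

```bash
python3 -c "
from h import *
g=fw(-.055,-.015)
rel(((*g[:2],.15),-8.2))
p,d=capture('scene');cv2.imwrite('pics/s1.png',cv2.resize(p[60:260,280:480,::-1],(600,600),interpolation=cv2.INTER_CUBIC))"
```

```text
now t 3.5 [ 0.454  -0.2626  0.1524] phi 18.87 w 0.336 F [ 0.8 -0.1 -2.2] foot [-0.0746 -0.1951  0.1524]
[ 9.94  0.22 15.14] [0.003 0.473 0.004]
```

View pics/s1.png

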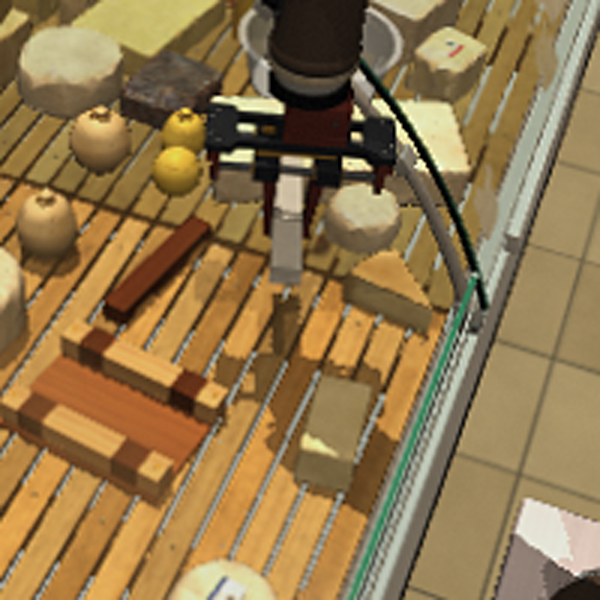

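```bash
python3 -c "
from h import *
g=fw(-.055,.023)
rel(((*g[:2],.15),-8.2),((*g[:2],.055),-8.2))"
```

```text
now t 3.55 [ 0.453  -0.2623  0.1505] phi 18.87 w 0.341 F [ 0.5  0.6 -1.8] foot [-0.0757 -0.1949  0.1505]
[11.76  0.04 18.46] [0.001 0.472 0.002]
[11.75  9.54 18.47] [0.001 0.472 0.002]
```

Request:
{"api": "carry_out", "payload": {"increments": [[[2.4, 0, 3.7, 0, 0.12, 0], [4.8, 0, 7.4, 0, 0.24, 0], [7.2, 0, 11.1, 0, 0.36, 0], [9.6, 0, 15, 0, 0.472, 0], [11.8, 0.5, 18.5, 0, 0.472, 0], [11.8, 4, 18.5, 0, 0.472, 0], [11.8, 7.5, 18.5, 0, 0.472, 0], [11.8, 9.5, 18.5, 0, 0.472, 0], [11.8, 9.5, 18.5, 0, 0.472, 0]]]}}

```text
time_s: 4.45
position: [0.5014, -0.0487, 0.0511]
tool_rot: [-0.705, 0.705, -0.052, 0.048]
wrist_force: [-0.1, -0.1, -0.8]
width: 0.337
```

```bash
python3 -c "
from h import *
g=fw(-.055,.023)
rel(((*g[:2],.0465),-8.2),((*g[:2],.042),-8.2))"
```

```text
now t 4.45 [ 0.5014 -0.0487  0.0511] phi -8.13 w 0.337 F [-0.1 -0.1 -0.8] foot [-0.0582  0.0234  0.0511]
[ 0.32  0.46 -0.04] [ 0.001  0.001 -0.007]
[ 0.33  0.91 -0.04] [ 0.001  0.001 -0.007]
```

Request:
{"api": "carry_out", "payload": {"increments": [[[0.3, 0.3, 0, 0, 0, 0], [0.3, 0.5, 0, 0, 0, 0], [0.3, 0.7, 0, 0, 0, 0], [0.3, 0.85, 0, 0, 0, 0], [0.3, 0.9, 0, 0, 0, 0]]]}}

```text
time_s: 4.95
position: [0.5046, -0.0493, 0.0425]
tool_rot: [-0.705, 0.706, -0.052, 0.048]
wrist_force: [-0.6, 0.2, -1.0]
width: 0.336
```

```bash
python3 -c "
from h import *
g=fw(-.055,.023)
rel(((*g[:2],.0465),-8.2),((*g[:2],.042),-8.2))"
```

```text
now t 4.95 [ 0.5046 -0.0493  0.0425] phi -8.14 w 0.336 F [-0.6  0.2 -1. ] foot [-0.055   0.0233  0.0425]
[-0.   -0.4  -0.03] [ 0.001  0.001 -0.006]
[-0.    0.05 -0.03] [ 0.001  0.001 -0.006]
```

Request:
{"api": "carry_out", "payload": {"increments": [[[0, 0.15, 0, 0, 0, 0], [0, 0.3, 0, 0, 0, 0], [0, 0.4, 0, 0, 0, 0], [0, 0.4, 0, 0, 0, 0]]]}}

```text
time_s: 5.35
position: [0.5046, -0.0494, 0.0389]
tool_rot: [-0.705, 0.706, -0.052, 0.048]
wrist_force: [-1.3, -0.5, 3.9]
width: 0.34
```

```bash
python3 -c "
from h import *
rel()
p,d=capture('top');W=pts('top',d);np.save('t.npy',d)
cv2.imwrite('pics/t1.png',cv2.resize(p[150:270,280:400,::-1],(600,600),interpolation=cv2.INTER_CUBIC))
for y in np.arange(-.085,.1,.01):
    P=fw(-.055,y);k=(np.hypot(W[...,0]-P[0],W[...,1]-P[1])<.006);print(round(y,3),np.round(W[k][:,2]*1000),end=';')
"
```

```text
now t 5.35 [ 0.5046 -0.0494  0.0389] phi -8.14 w 0.34 F [-1.3 -0.5  3.9] foot [-0.0549  0.0233  0.0389]
-0.085 [50. 52. 48. 51.  5. -6.  2.  3. -7. -8.];-0.075 [52. 52. 52. 50. 47. 55. 51. 51. 52. 52. 54. 48. 49. 51. 49.];-0.065 [50. 50. 51. 49. 52. 54. 52. 52. 53. 50. 51. 52. 56. 55.];-0.055 [53. 49.];-0.045 [];-0.035 [417. 409. 399. 418. 411. 403. 407. 398. 410. 398. 407. 392. 404.];-0.025 [467. 468. 465. 469. 467. 470. 466. 466. 467. 469. 469. 468. 465. 468.
 469. 468. 469. 469. 467. 417. 418.];-0.015 [466. 467. 467. 466. 467. 465. 466. 467. 465. 464. 467. 466. 467. 467.
 465. 469. 465. 464. 467. 467. 468. 467. 466. 471. 470. 467. 468. 468.
 469. 469. 468. 465.];-0.005 [461. 465. 462. 460. 455. 465. 464. 467. 465. 465. 462. 469. 465. 473.
 469. 466. 465. 467. 464. 476. 470. 467. 467. 465. 474. 473. 472.];0.005 [467. 463. 464. 462. 462. 467. 465. 466. 465. 465. 471. 471. 474. 471.
 472. 467. 472. 472. 475. 472. 474. 473. 476. 475.];0.015 [463. 461. 463. 461. 462. 466. 468. 467. 466. 466. 463. 467. 466. 470.
 469. 470. 469. 469. 470. 471. 474. 472. 469. 475. 476. 475. 477. 473.];0.025 [459. 462. 462. 461. 462. 460. 459. 459. 461. 461. 466. 462. 465. 468.
 467. 466. 468. 470. 468. 470. 471. 470. 468. 471. 471.];0.035 [450. 450. 452. 451. 452. 453. 458. 458. 457. 452. 457. 455. 460. 459.
 460. 453. 457. 457. 460. 462. 462. 457. 458. 463. 466. 463. 463.];0.045 [444. 445. 447. 447. 445. 445. 449. 450. 451. 447. 447. 452. 450. 451.
 452. 449. 451. 451. 454. 454. 453. 451. 453. 454. 455. 454.];0.055 [445. 446. 442. 446. 436. 447. 445. 447. 448. 450. 431. 447. 450. 449.
 449. 451. 450. 448. 447. 451. 451. 453. 454. 447. 454. 456.];0.065 [441. 440. 440. 441. 441. 442. 444. 442. 445. 441. 445. 447. 445. 447.
 447. 445. 444. 446. 445. 449. 449. 450. 449. 450. 450. 450.];0.075 [439. 415. 422. 441. 408. 413. 417. 441. 408. 415. 423. 444. 410. 416.
 420. 427. 409. 415. 417. 428. 410. 415. 420.];0.085 [408.];0.095 [48.];
```

View pics/t1.png

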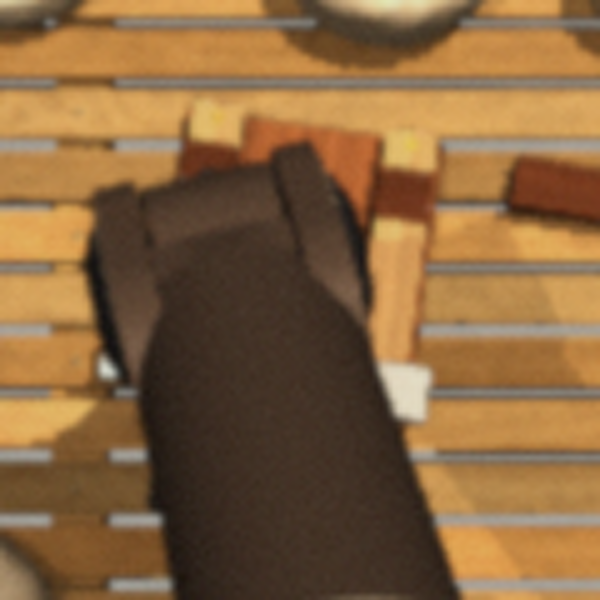

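Request:
{"api": "carry_out", "payload": {"increments": [[[0, 0, 0, 0, 0, 0], [0, 0, 0, 0, 0, 0], [0, 0, 0, 0, 0, 0], [0, -1, 0, 0, 0, 0], [0, -4, 0, 0, 0, 0], [0, -8, 0, 0, 0, 0], [0, -9, 0, 0, 0, 0]]], "hand": -0.6}}

```text
time_s: 6.1
position: [0.5073, -0.0491, 0.1331]
tool_rot: [-0.705, 0.706, -0.05, 0.05]
wrist_force: [0.5, 0.1, -0.3]
width: 0.793
```

```bash
python3 -c "
from h import *
rel(((.587,.2293,.13),15.5),((.587,.2293,.012),15.5))"
```

```text
now t 6.1 [ 0.5073 -0.0491  0.1331] phi -8.14 w 0.793 F [ 0.5  0.1 -0.3] foot [-0.0523  0.0239  0.1331]
[ 3.95  0.29 28.69] [ 0.001 -0.413  0.   ]
[ 3.95 12.09 28.7 ] [ 0.001 -0.413  0.   ]
```

Request:
{"api": "carry_out", "payload": {"increments": [[[0.5, 0, 4.5, 0, -0.06, 0], [1, 0, 9.3, 0, -0.13, 0], [2, 0, 14, 0, -0.2, 0], [3, 0, 19, 0, -0.27, 0], [3.5, 0.3, 24, 0, -0.35, 0], [4, 0.3, 28.7, 0, -0.413, 0], [4, 4.5, 28.7, 0, -0.413, 0], [4, 9, 28.7, 0, -0.413, 0], [4, 11.8, 28.7, 0, -0.413, 0], [4, 12.1, 28.7, 0, -0.413, 0]]]}}

```text
time_s: 7.1
position: [0.5863, 0.2289, 0.0092]
tool_rot: [-0.7, 0.701, 0.095, -0.097]
wrist_force: [-0.7, 0.2, 0.1]
width: 0.799
```

```bash
python3 -c "
from h import *
rel(((.587,.2293,.012),15.5))
p,d=capture('top');W=pts('top',d)
m=blob(W,fw(-.055,0),.12,.043,.058); print(fit(m,W),wf([*fit(m,W)[0],0])); P=W[m];f=np.array([wf(p) for p in P]);print(np.polyfit(f[:,1],f[:,2],1),f.min(0),f.max(0))
cv2.imwrite('pics/t2.png',cv2.resize(p[130:270,190:400,::-1],(800,533),interpolation=cv2.INTER_CUBIC))"
```

```text
now t 7.1 [0.5863 0.2289 0.0092] phi 15.56 w 0.799 F [-0.7  0.2  0.1] foot [-0.0138  0.3103  0.0092]
[ 0.07 -0.28  0.02] [ 0.001  0.001 -0.003]
(array([ 0.50162967, -0.06478285]), (180.0913543701172, 30.50560188293457), 81.80679321289062, np.float64(0.050903731027837004), 718) [-0.05571646  0.00754753  0.        ]
[-0.00033086  0.05075728] [-0.07097471 -0.08249824  0.04319515] [-0.04046014  0.09759327  0.05781676]
```

View pics/t2.png

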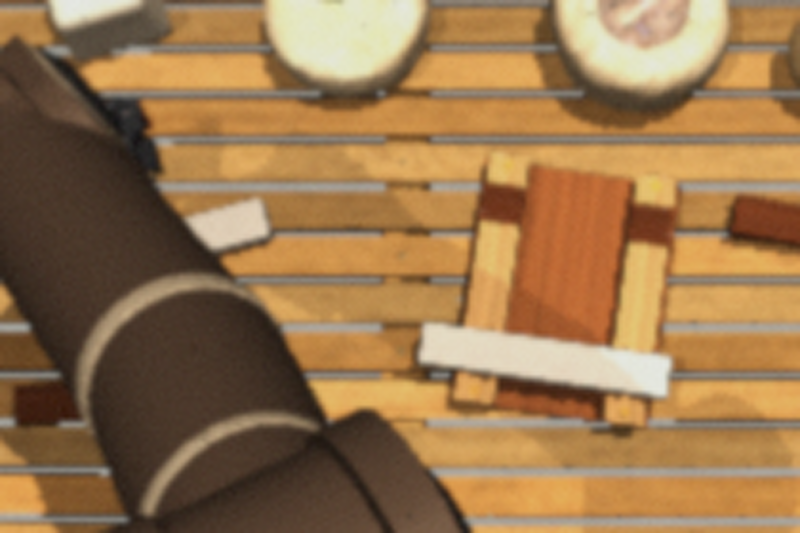

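Request:
{"api": "carry_out", "payload": {"increments": [[[0.05, -0.3, 0, 0, 0, 0], [0.05, -0.3, 0, 0, 0, 0], [0.05, -0.3, 0, 0, 0, 0], [0.05, -0.3, 0, 0, 0, 0], [0.05, -0.3, 0, 0, 0, 0], [0.05, -0.3, 0, 0, 0, 0], [0.05, -0.3, 0, 0, 0, 0], [0.05, -0.3, 0, 0, 0, 0]]], "hand": 1}}

```text
time_s: 7.95
position: [0.5874, 0.2292, 0.0136]
tool_rot: [-0.7, 0.701, 0.095, -0.096]
wrist_force: [0.0, -0.5, 4.9]
width: 0.335
```

```bash
python3 -c "
from h import *
g=fw(.055,.008)
rel(((*g[:2],.12),-8.2),((*g[:2],.055),-8.2))"
```

```text
now t 7.95 [0.5874 0.2292 0.0136] phi 15.54 w 0.335 F [ 0.  -0.5  4.9] foot [-0.0128  0.3108  0.0136]
[ -6.01 -10.6  -30.45] [ 0.001  0.414 -0.002]
[ -6.    -4.1  -30.45] [ 0.001  0.414 -0.002]
```

Request:
{"api": "carry_out", "payload": {"increments": [[[0, -4, 0, 0, 0, 0], [0, -8, 0, 0, 0, 0], [-0.8, -10.6, -4, 0, 0.05, 0], [-1.6, -10.6, -8.5, 0, 0.12, 0], [-2.5, -10.6, -13.3, 0, 0.2, 0], [-3.5, -10.6, -18.2, 0, 0.27, 0], [-4.5, -10.6, -23, 0, 0.34, 0], [-5.5, -10, -27.8, 0, 0.414, 0], [-6, -8, -30.4, 0, 0.414, 0], [-6, -5, -30.4, 0, 0.414, 0]]]}}

```text
time_s: 8.95
position: [0.6117, -0.0867, 0.0642]
tool_rot: [-0.703, 0.707, -0.053, 0.053]
wrist_force: [0.7, -0.1, -1.9]
width: 0.337
```

```bash
python3 -c "
from h import *
g=fw(.055,.008)
rel(((*g[:2],.0505),-8.2),((*g[:2],.044),-8.2))"
```

```text
now t 8.95 [ 0.6117 -0.0867  0.0642] phi -8.63 w 0.337 F [ 0.7 -0.1 -1.9] foot [0.0563 0.0016 0.0642]
[-0.14  1.37  0.65] [ 0.005 -0.008  0.001]
[-0.14  2.02  0.65] [ 0.005 -0.008  0.001]
```

Request:
{"api": "carry_out", "payload": {"increments": [[[-0.1, 0.7, 0.6, 0, 0, 0], [-0.1, 1.2, 0.6, 0, 0, 0], [-0.1, 1.5, 0.6, 0, 0, 0], [-0.1, 1.7, 0.6, 0, 0, 0], [-0.1, 1.9, 0.6, 0, 0, 0], [-0.1, 2.0, 0.6, 0, 0, 0], [-0.1, 2.0, 0.6, 0, 0, 0]]]}}

```text
time_s: 9.65
position: [0.6123, -0.0796, 0.0475]
tool_rot: [-0.703, 0.707, -0.052, 0.054]
wrist_force: [-7.2, 0.9, 18.5]
width: 0.338
```

```bash
python3 -c "
from h import *
g=fw(.055,.008)
rel(((*g[:2],.044),-8.2))"
```

```text
now t 9.65 [ 0.6123 -0.0796  0.0475] phi -8.57 w 0.338 F [-7.2  0.9 18.5] foot [0.056  0.0087 0.0475]
[-0.1   0.35 -0.06] [ 0.005 -0.006  0.003]
```

Request:
{"api": "carry_out", "payload": {"increments": [[[-0.1, -0.2, 0, 0, 0, 0], [-0.1, -0.2, -0.8, 0, 0, 0], [-0.1, -0.2, -1.67, 0, 0, 0], [-0.1, -0.1, -1.67, 0, 0, 0], [-0.1, 0.2, -1.67, 0, 0, 0], [-0.1, 0.5, -1.67, 0, 0, 0], [-0.1, 0.7, -1.67, 0, 0, 0], [-0.1, 0.7, -1.67, 0, 0, 0]]]}}

```text
time_s: 10.45
position: [0.6088, -0.0958, 0.0407]
tool_rot: [-0.703, 0.707, -0.052, 0.053]
wrist_force: [-2.0, 0.1, 2.8]
width: 0.343
```

```bash
python3 -c "
from h import *
g=fw(.055,-.008)
rel(((*g[:2],.0406),-8.2))"
```

```text
now t 10.45 [ 0.6088 -0.0958  0.0407] phi -8.55 w 0.343 F [-2.   0.1  2.8] foot [ 0.0547 -0.0078  0.0407]
[ 0.03  0.01 -0.02] [ 0.005 -0.006  0.003]
```

Request:
{"api": "carry_out", "payload": {"increments": [[[0, 0, 0, 0, 0, 0], [0, 0, 0, 0, 0, 0], [0, 0, 0, 0, 0, 0], [0, -1, 0, 0, 0, 0], [0, -4, 0, 0, 0, 0], [0, -8, 0, 0, 0, 0], [0, -9, 0, 0, 0, 0]]], "hand": -0.6}}

```text
time_s: 11.15
position: [0.611, -0.0951, 0.1356]
tool_rot: [-0.703, 0.707, -0.05, 0.056]
wrist_force: [0.1, 0.6, -0.4]
width: 0.797
```

```bash
python3 -c "
from h import *
rel(((.4744,.2363,.13),3.2),((.4744,.2363,.0125),3.2))"
```

```text
now t 11.15 [ 0.611  -0.0951  0.1356] phi -8.54 w 0.797 F [ 0.1  0.6 -0.4] foot [ 0.0569 -0.0069  0.1356]
[-18.44   0.25  30.75] [ 0.006 -0.205  0.009]
[-18.54  12.    30.8 ] [ 0.006 -0.205  0.009]
```

Request:
{"api": "carry_out", "payload": {"increments": [[[-2.5, 0, 4, 0, -0.03, 0], [-5, 0, 8, 0, -0.06, 0], [-7.5, 0, 12.3, 0, -0.09, 0], [-10, 0, 16.5, 0, -0.12, 0], [-12.5, 0, 20.8, 0, -0.15, 0], [-15, 0.2, 25, 0, -0.18, 0], [-17.5, 0.2, 29.3, 0.003, -0.205, 0.004], [-18.5, 4, 30.8, 0.006, -0.205, 0.009], [-18.5, 8, 30.8, 0.006, -0.205, 0.009], [-18.5, 11, 30.8, 0.006, -0.205, 0.009]]]}}

```text
time_s: 12.15
position: [0.4738, 0.2369, 0.021]
tool_rot: [0.707, -0.707, -0.02, 0.021]
wrist_force: [0.6, -0.5, -0.3]
width: 0.8
```

```bash
python3 -c "
from h import *
p,d=capture('top');W=pts('top',d)
for x in(-.055,.055):
  m=blob(W,fw(x,0),.1,.043,.063); print(fit(m,W),wf([*fit(m,W)[0],0])); P=W[m];f=np.array([wf(p) for p in P]);print(np.polyfit(f[:,1],f[:,2],1),f.min(0),f.max(0))
cv2.imwrite('pics/t3.png',cv2.resize(p[130:270,190:400,::-1],(800,533),interpolation=cv2.INTER_CUBIC))
rel(((.4744,.2363,.0125),3.2))
"
```

```text
(array([ 0.50167654, -0.06473714]), (180.29222106933594, 30.82927703857422), 81.86035919189453, np.float64(0.05055007342962917), 727) [-0.05567658  0.00759947  0.        ]
[0.00080351 0.05059428] [-0.07118065 -0.08254766  0.04309777] [-0.04031803  0.09774609  0.05874576]
(array([ 0.60767883, -0.09475198]), (179.47833251953125, 31.063310623168945), 81.49121856689453, np.float64(0.050604330356693844), 712) [ 0.05352295 -0.00698951  0.        ]
[-0.00417664  0.05058728] [ 0.03793793 -0.09675709  0.04340255] [0.06929816 0.08277893 0.0582713 ]
now t 12.2 [0.4719 0.235  0.0171] phi 3.26 w 0.797 F [-1.1 -1.4 -2. ] foot [-0.1279  0.3     0.0171]
[0.26 0.45 0.11] [ 0.002  0.001 -0.006]
```

View pics/t3.png

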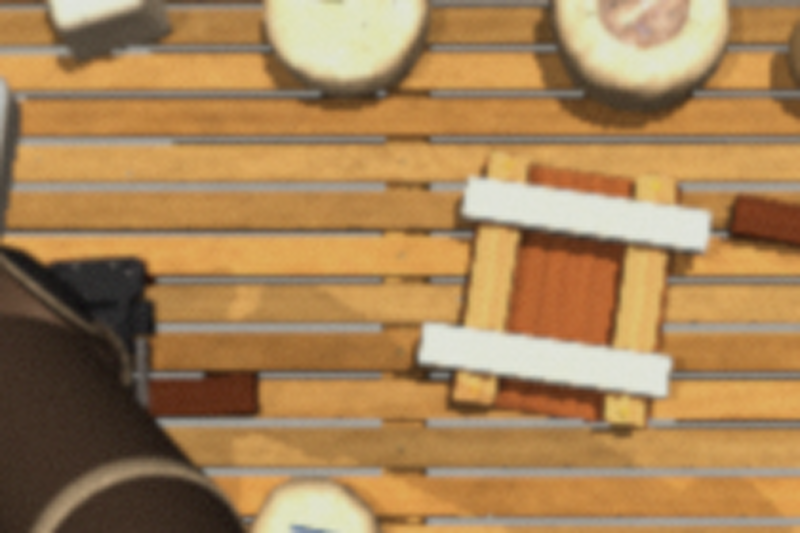

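Request:
{"api": "carry_out", "payload": {"increments": [[[0.25, 0.45, 0.1, 0, 0, 0], [0.25, 0.45, 0.1, 0, 0, 0], [0.25, 0.45, 0.1, 0, 0, 0], [0.25, 0.45, 0.1, 0, 0, 0], [0.25, 0.45, 0.1, 0, 0, 0], [0.25, 0.45, 0.1, 0, 0, 0], [0.25, 0.45, 0.1, 0, 0, 0], [0.25, 0.45, 0.1, 0, 0, 0]]], "hand": 1}}

```text
time_s: 13.0
position: [0.475, 0.2363, 0.0135]
tool_rot: [-0.706, 0.707, 0.018, -0.022]
wrist_force: [-0.5, -1.2, 8.1]
width: 0.337
```

```bash
python3 -c "
from h import *
g=fw(.007,.055)
rel(((*g[:2],.16),81.8),((*g[:2],.08),81.8))"
```

```text
now t 13.0 [0.475  0.2363 0.0135] phi 3.24 w 0.337 F [-0.5 -1.2  8.1] foot [-0.125   0.3018  0.0135]
[  7.98 -14.64 -26.83] [-0.002 -1.371 -0.005]
[  8.01  -6.64 -26.82] [-0.002 -1.371 -0.005]
```

Request:
{"api": "carry_out", "payload": {"increments": [[[0, -4.5, 0, 0, 0, 0], [0, -9, 0, 0, -0.1, 0], [0.8, -13, -3, 0, -0.24, 0], [2, -14.6, -7, 0, -0.38, 0], [3.2, -14.6, -11.3, 0, -0.52, 0], [4.4, -14.6, -15.7, 0, -0.66, 0], [5.6, -14.6, -20, 0, -0.8, 0], [6.9, -14.6, -23.5, 0, -0.94, 0], [8, -14.6, -26.8, 0, -1.08, 0], [8, -14, -26.8, 0, -1.22, 0]]]}}

```text
time_s: 14.0
position: [0.5721, -0.033, 0.1535]
tool_rot: [-0.568, 0.569, 0.419, -0.423]
wrist_force: [-0.2, 1.2, -1.1]
width: 0.338
```

```bash
python3 -c "
from h import *
g=fw(.007,.055)
rel(((*g[:2],.08),81.8),((*g[:2],.068),81.8))"
```

```text
now t 14.0 [ 0.5721 -0.033   0.1535] phi 73.02 w 0.338 F [-0.2  1.2 -1.1] foot [0.0095 0.049  0.1535]
[0.59 7.34 0.33] [-0.003 -0.153 -0.005]
[0.6  8.54 0.32] [-0.003 -0.153 -0.005]
```

Request:
{"api": "carry_out", "payload": {"increments": [[[0.6, 2, 0.3, 0, -0.1, 0], [0.6, 5, 0.3, -0.003, -0.153, -0.005], [0.6, 7.5, 0.3, -0.003, -0.153, -0.005], [0.6, 8.5, 0.3, -0.003, -0.153, -0.005], [0.6, 8.7, 0.3, -0.003, -0.153, -0.005], [0.6, 8.9, 0.3, -0.003, -0.153, -0.005], [0.6, 9.1, 0.3, -0.003, -0.153, -0.005], [0.6, 9.2, 0.3, -0.003, -0.153, -0.005]]]}}

```text
time_s: 14.8
position: [0.5713, -0.0268, 0.0623]
tool_rot: [-0.534, 0.535, 0.463, -0.463]
wrist_force: [-0.6, -0.2, -1.3]
width: 0.343
```

```bash
python3 -c "
from h import *
g=fw(.007,.055)
rel(((*g[:2],.0575),81.8))"
```

```text
now t 14.8 [ 0.5713 -0.0268  0.0623] phi 81.78 w 0.343 F [-0.6 -0.2 -1.3] foot [0.0078 0.0551 0.0623]
[-0.01  0.48  0.08] [ 0.002 -0.    -0.   ]
```

Request:
{"api": "carry_out", "payload": {"increments": [[[0, 0.2, 0, 0, 0, 0], [0, 0.35, 0, 0, 0, 0], [0, 0.5, 0, 0, 0, 0], [0, 0.5, 0, 0, 0, 0]]]}}

```text
time_s: 15.2
position: [0.5714, -0.0269, 0.0576]
tool_rot: [-0.534, 0.535, 0.463, -0.463]
wrist_force: [-0.0, 0.5, 2.8]
width: 0.337
```

```bash
python3 -c "
from h import *
rel()"
```

```text
now t 15.2 [ 0.5714 -0.0269  0.0576] phi 81.78 w 0.337 F [-0.   0.5  2.8] foot [0.008  0.055  0.0576]
```

Request:
{"api": "carry_out", "payload": {"increments": [[[0, 0, 0, 0, 0, 0], [0, 0, 0, 0, 0, 0], [0, 0, 0, 0, 0, 0], [0, -1, 0, 0, 0, 0], [0, -4, 0, 0, 0, 0], [0, -8, 0, 0, 0, 0], [0, -9, 0, 0, 0, 0]]], "hand": -0.6}}

```text
time_s: 15.9
position: [0.5733, -0.026, 0.1521]
tool_rot: [-0.532, 0.537, 0.465, -0.461]
wrist_force: [1.2, 0.8, 1.1]
width: 0.801
```

```bash
python3 -c "
from h import *
rel(((.6001,-.2788,.15),-10.4),((.6001,-.2788,.0125),-10.4));print(get_state()['q'].round(2))"
```

```text
now t 15.9 [ 0.5733 -0.026   0.1521] phi 81.81 w 0.801 F [1.2 0.8 1.1] foot [0.0097 0.0561 0.1521]
[-24.64   0.26  -6.25] [0.006 1.609 0.007]
[-24.64  14.01  -6.14] [0.006 1.609 0.007]
[ 0.52  0.52 -0.76  1.78  0.42  1.01  1.03]
```

Request:
{"api": "carry_out", "payload": {"increments": [[[-2, 0, -0.5, 0, 0.14, 0], [-4.5, 0, -1.1, 0, 0.28, 0], [-7, 0, -1.7, 0, 0.42, 0], [-9.5, 0, -2.3, 0, 0.56, 0], [-12, 0, -3, 0, 0.7, 0], [-14.5, 0, -3.6, 0, 0.84, 0], [-17, 0, -4.3, 0, 0.98, 0], [-19.5, 0, -5, 0, 1.12, 0], [-22, 0.2, -5.6, 0, 1.26, 0], [-24.6, 0.2, -6.2, 0, 1.4, 0]]]}}

```text
time_s: 16.9
position: [0.5995, -0.2791, 0.1505]
tool_rot: [-0.707, 0.707, 0.011, -0.005]
wrist_force: [0.7, 0.8, 0.3]
width: 0.801
```

```bash
python3 -c "
from h import *
p,d=capture('top');W=pts('top',d)
m=blob(W,fw(0,.055),.11,.06,.08); print(fit(m,W),wf([*fit(m,W)[0],0])); P=W[m];f=np.array([wf(p) for p in P]);print(np.polyfit(f[:,0],f[:,2],1),f.min(0),f.max(0))
cv2.imwrite('pics/t4.png',cv2.resize(p[130:270,290:500,::-1],(800,533),interpolation=cv2.INTER_CUBIC))
rel(((.6001,-.2788,.0125),-10.4))
"
```

```text
(array([ 0.5682027, -0.0272424]), (180.03053283691406, 30.119096755981445), -8.311546325683594, np.float64(0.06758485768967532), 719) [0.00482159 0.05419942 0.        ]
[0.00279446 0.06755225] [-0.08521091  0.03907309  0.06077674] [0.09482904 0.06933886 0.07498199]
now t 16.95 [ 0.5989 -0.2851  0.1505] phi 0.51 w 0.797 F [ 0.  -4.6  0.1] foot [ 0.072  -0.1967  0.1505]
[ 0.02 13.79  0.69] [0.003 0.19  0.008]
```

View pics/t4.png

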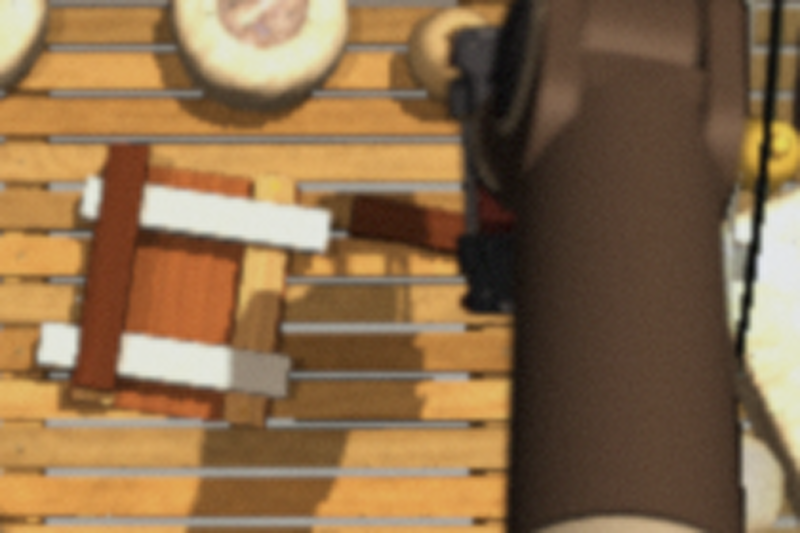

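```bash
python3 -c "
from h import *
s=get_state();print(s['joint_vel'].round(3))
for n in('top','scene'):
  p,d=capture(n);W=pts(n,d);cv2.imwrite(f'pics/{n}5.png',p[:,:,::-1])
  if n=='top':
    i=cv2.imread('pics/top5.png')
    for v in (110,130,150,170,190,210,230):
      print(v,[tuple(W[v,u].round(2)) for u in range(424,500,5)])
rel(((.6001,-.2788,.0125),-10.4))
"
```

```text
[ 0.013 -0.015 -0.019  0.041  0.041 -0.007  0.151]
110 [(np.float64(0.84), np.float64(-0.34), np.float64(-0.0)), (np.float64(0.84), np.float64(-0.35), np.float64(0.0)), (np.float64(0.84), np.float64(-0.36), np.float64(0.0)), (np.float64(0.87), np.float64(-0.4), np.float64(-0.08)), (np.float64(0.84), np.float64(-0.39), np.float64(-0.0)), (np.float64(0.85), np.float64(-0.41), np.float64(-0.01)), (np.float64(0.84), np.float64(-0.42), np.float64(-0.0)), (np.float64(0.84), np.float64(-0.44), np.float64(-0.0)), (np.float64(0.84), np.float64(-0.45), np.float64(0.0)), (np.float64(0.84), np.float64(-0.47), np.float64(-0.0)), (np.float64(0.85), np.float64(-0.48), np.float64(-0.0)), (np.float64(0.84), np.float64(-0.5), np.float64(0.0)), (np.float64(0.7), np.float64(-0.38), np.float64(0.4)), (np.float64(0.7), np.float64(-0.38), np.float64(0.4)), (np.float64(0.7), np.float64(-0.39), np.float64(0.41)), (np.float64(0.82), np.float64(-0.53), np.float64(0.06))]
130 [(np.float64(0.79), np.float64(-0.33), np.float64(-0.01)), (np.float64(0.62), np.float64(-0.23), np.float64(0.52)), (np.float64(0.62), np
[... 4780 characters left out ...]
.44), np.float64(-0.24), np.float64(0.64)), (np.float64(0.44), np.float64(-0.24), np.float64(0.65)), (np.float64(0.44), np.float64(-0.25), np.float64(0.65)), (np.float64(0.44), np.float64(-0.26), np.float64(0.64)), (np.float64(0.44), np.float64(-0.27), np.float64(0.64)), (np.float64(0.44), np.float64(-0.28), np.float64(0.64)), (np.float64(0.44), np.float64(-0.29), np.float64(0.62)), (np.float64(0.48), np.float64(-0.49), np.float64(0.05)), (np.float64(0.48), np.float64(-0.5), np.float64(0.06)), (np.float64(0.48), np.float64(-0.52), np.float64(0.06))]
now t 17.05 [ 0.599  -0.2804  0.1503] phi 1.43 w 0.798 F [ 0.4 -0.  -0.8] foot [ 0.0714 -0.192   0.1503]
[ 0.02 13.78  0.18] [0.001 0.206 0.007]
```

View pics/scene5.png

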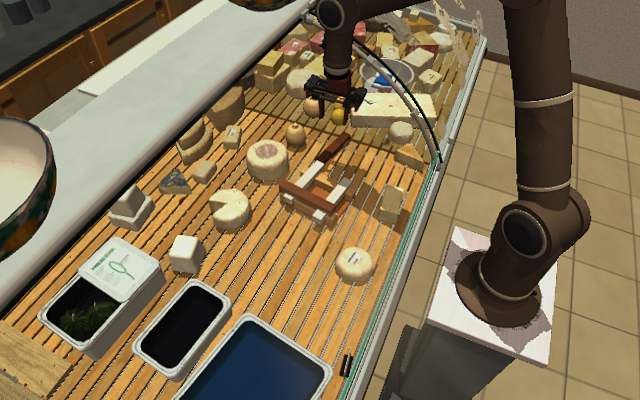

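Request:
{"api": "carry_out", "payload": {"increments": [[[0, 0, 0.2, 0, 0.1, 0.003], [0, 3, 0.2, 0, 0.206, 0.007], [0, 6, 0.2, 0, 0.206, 0.007], [0, 9, 0.2, 0, 0.206, 0.007], [0, 12, 0.2, 0, 0.206, 0.007], [0, 13.4, 0.2, 0, 0.206, 0.007], [0, 13.8, 0.2, 0, 0.206, 0.007], [0, 13.8, 0.2, 0, 0.206, 0.007]]]}}

```text
time_s: 17.85
position: [0.6003, -0.278, 0.0127]
tool_rot: [-0.704, 0.704, -0.063, 0.064]
wrist_force: [0.6, -0.3, 0.1]
width: 0.797
```

```bash
python3 -c "
from h import *
rel(((.6001,-.2788,.0125),-10.4))"
```

```text
now t 17.85 [ 0.6003 -0.278   0.0127] phi -10.31 w 0.797 F [ 0.6 -0.3  0.1] foot [ 0.0723 -0.1894  0.0127]
[-0.    0.02 -0.08] [0.001 0.002 0.001]
```

Request:
{"api": "carry_out", "payload": {"increments": [[[0, 0, 0, 0, 0, 0], [0, 0, 0, 0, 0, 0], [0, 0, 0, 0, 0, 0], [0, 0, 0, 0, 0, 0], [0, 0, 0, 0, 0, 0], [0, 0, 0, 0, 0, 0], [0, 0, 0, 0, 0, 0], [0, 0, 0, 0, 0, 0]]], "hand": 1}}

```text
time_s: 18.65
position: [0.6005, -0.2781, 0.0129]
tool_rot: [-0.704, 0.705, -0.063, 0.064]
wrist_force: [-0.4, -1.0, 2.3]
width: 0.336
```

```bash
python3 -c "
from h import *
g=fw(-.0075,-.055)
rel(((*g[:2],.16),81.8))"
```

```text
now t 18.65 [ 0.6005 -0.2781  0.0129] phi -10.31 w 0.336 F [-0.4 -1.   2.3] foot [ 0.0725 -0.1895  0.0129]
[ -8.48 -14.73  13.14] [ 1.000e-03 -1.608e+00  0.000e+00]
```

Request:
{"api": "carry_out", "payload": {"increments": [[[0, -4.5, 0, 0, 0, 0], [0, -9, 0.5, 0, 0, 0], [-0.5, -13, 3, 0, -0.14, 0], [-1.7, -14.7, 5, 0, -0.28, 0], [-3, -14.7, 7, 0, -0.42, 0], [-4.2, -14.7, 9, 0, -0.56, 0], [-5.4, -14.7, 11, 0, -0.7, 0], [-6.6, -14.7, 12.5, 0, -0.84, 0], [-7.8, -14.7, 13.1, 0, -0.98, 0], [-8.5, -14.7, 13.1, 0, -1.12, 0]]]}}

```text
time_s: 19.65
position: [0.5392, -0.1322, 0.1595]
tool_rot: [-0.629, 0.629, 0.323, -0.323]
wrist_force: [-0.4, -0.0, -1.4]
width: 0.338
```

```bash
python3 -c "
from h import *
g=fw(-.0075,-.055)
rel(((*g[:2],.08),81.8),((*g[:2],.0605),81.8))"
```

```text
now t 19.65 [ 0.5392 -0.1322  0.1595] phi 54.32 w 0.338 F [-0.4 -0.  -1.4] foot [-0.0089 -0.0538  0.1595]
[-0.03  7.95 -0.18] [-0.   -0.48 -0.  ]
[-0.03  9.9  -0.18] [-0.   -0.48 -0.  ]
```

Request:
{"api": "carry_out", "payload": {"increments": [[[0, 0, -0.2, 0, -0.14, 0], [0, 1, -0.2, 0, -0.28, 0], [0, 3, -0.2, 0, -0.42, 0], [0, 6, -0.2, 0, -0.48, 0], [0, 8, -0.2, 0, -0.48, 0], [0, 9, -0.2, 0, -0.48, 0], [0, 9.3, -0.2, 0, -0.48, 0], [0, 9.6, -0.2, 0, -0.48, 0], [0, 9.8, -0.2, 0, -0.48, 0], [0, 9.8, -0.2, 0, -0.48, 0]]]}}

```text
time_s: 20.65
position: [0.5412, -0.1333, 0.0638]
tool_rot: [-0.534, 0.535, 0.463, -0.463]
wrist_force: [-7.1, 1.3, 12.6]
width: 0.339
```

```bash
python3 -c "
from h import *
g=fw(-.0075,-.055)
rel(((*g[:2],.0569),81.8))"
```

```text
now t 20.65 [ 0.5412 -0.1333  0.0638] phi 81.82 w 0.339 F [-7.1  1.3 12.6] foot [-0.0067 -0.0547  0.0638]
[-0.03  0.69  0.08] [ 0.001  0.    -0.002]
```

Request:
{"api": "carry_out", "payload": {"increments": [[[0, -0.2, 0, 0, 0, 0], [0, -0.2, 0.8, 0, 0, 0], [0, -0.2, 1.65, 0, 0, 0], [0, -0.1, 1.65, 0, 0, 0], [0, 0.2, 1.65, 0, 0, 0], [0, 0.5, 1.65, 0, 0, 0], [0, 0.7, 1.65, 0, 0, 0], [0, 0.7, 1.65, 0, 0, 0]]]}}

```text
time_s: 21.45
position: [0.525, -0.131, 0.0568]
tool_rot: [-0.534, 0.535, 0.463, -0.463]
wrist_force: [-2.8, -0.1, 4.2]
width: 0.344
```

```bash
python3 -c "
from h import *
rel()"
```

```text
now t 21.45 [ 0.525  -0.131   0.0568] phi 81.82 w 0.344 F [-2.8 -0.1  4.2] foot [-0.0232 -0.0547  0.0568]
```

Dropped to 56.8 mm (seated = 56.9). Release, rise, and move clear for a check.

Request:
{"api": "carry_out", "payload": {"increments": [[[0, 0, 0, 0, 0, 0], [0, 0, 0, 0, 0, 0], [0, 0, 0, 0, 0, 0], [0, -1, 0, 0, 0, 0], [0, -4, 0, 0, 0, 0], [0, -8, 0, 0, 0, 0], [0, -12, 0, 0, 0, 0], [5, -15, 0, 0, 0, 0], [10, -16, 1, 0, 0, 0], [15, -16, 2, 0, 0, 0]]], "hand": -0.6}}

```text
time_s: 22.45
position: [0.528, 0.0115, 0.2189]
tool_rot: [-0.533, 0.537, 0.463, -0.462]
wrist_force: [0.2, 0.2, -0.1]
width: 0.8
```

Request:
{"api": "carry_out", "payload": {"increments": [[[4, 0, 0, 0, 0, 0], [8, 0, 0, 0, 0, 0], [12, 0, 0, 0, 0, 0], [16, 0, 0, 0, 0, 0], [20, 0, 0, 0, 0, 0], [20, 0, 0, 0, 0, 0], [20, 0, 0, 0, 0, 0], [20, 0, 0, 0, 0, 0]]]}}

```text
time_s: 23.25
position: [0.5569, 0.2082, 0.2187]
tool_rot: [-0.533, 0.537, 0.463, -0.462]
wrist_force: [-0.2, -0.8, -1.1]
width: 0.801
```

```bash
python3 -c "
from h import *
p,d=capture('top');W=pts('top',d);d0=np.load('top0.npy')
W0=pts('top',d0)
for y in(-.055,.055):
  m=blob(W,fw(0,y),.11,.06,.08); print('dark',fit(m,W),wf([*fit(m,W)[0],0])); P=W[m];f=np.array([wf(p) for p in P]);print(np.polyfit(f[:,0],f[:,2],1))
for x in(-.055,.055):
  m=blob(W,fw(x,0),.055,.043,.058); print('pale',fit(m,W),wf([*fit(m,W)[0],0])); P=W[m];f=np.array([wf(p) for p in P]);print(np.polyfit(f[:,1],f[:,2],1))
for n,c in dict(wheel=(.753,-.138),block=(.339,-.133),small=(.368,.097),cut=(.764,.08),wedge=(.347,-.365)).items():
  print(n,[fit(blob(w,c,.085,.025,.09),w)[0].round(4) for w in(W0,W)])
cv2.imwrite('pics/t6.png',cv2.resize(p[100:310,190:470,::-1],(800,600),interpolation=cv2.INTER_CUBIC));rel()"
```

```text
dark (array([ 0.53867639, -0.13385112]), (179.63134765625, 30.162309646606445), -8.093605041503906, np.float64(0.06782986239003871), 735) [-0.00919736 -0.05553066  0.        ]
[-0.00170414  0.06775673]
dark (array([ 0.56885913, -0.02731753]), (181.15354919433594, 30.11952781677246), -8.296058654785156, np.float64(0.067781598896007), 719) [0.00548202 0.05421868 0.        ]
[-0.00148712  0.06770807]
pale (array([ 0.50047394, -0.07256531]), (80.27713012695312, 31.38818359375), 83.35963439941406, np.float64(0.050666375098246626), 329) [-0.05575037 -0.0003202   0.        ]
[0.00481708 0.05070405]
pale (array([ 0.60883374, -0.08846241]), (79.67315673828125, 30.743972778320312), 81.99626159667969, np.float64(0.05076292962539809), 314) [ 0.05376897 -0.00059953  0.        ]
[-0.00616248  0.05063531]
wheel [array([ 0.7571, -0.1363]), array([ 0.7577, -0.1363])]
block [array([ 0.3428, -0.1341]), array([ 0.3429, -0.1341])]
small [array([0.3678, 0.1012]), array([0., 0.])]
cut [array([0.7604, 0.0794]), array([0.7605, 0.0798])]
wedge [array([ 0.3436, -0.3718]), array([ 0.3419, -0.3708])]
now t 23.3 [0.5571 0.2078 0.2187] phi 81.6 w 0.803 F [ 0.5 -0.3 -0.1] foot [-0.0397  0.2853  0.2187]
  return _methods._mean(a, axis=axis, dtype=dtype,
  ret = ret.dtype.type(ret / rcount)
```

View pics/t6.png

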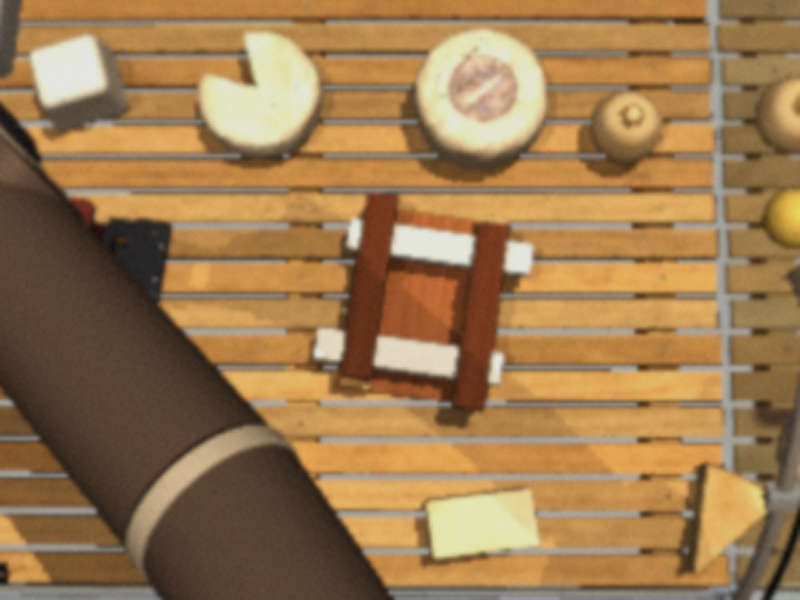

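```bash
python3 -c "
from h import *
p,d=capture('scene');a=cv2.imread('pics/scene0.png')[:,:,::-1]
q=proj('scene',[[.368,.1,.046]])[0].astype(int);print(q)
W0=pts('scene',np.load('scene0.npy'));W=pts('scene',d)
print([fit(blob(w,(.368,.1),.085,.025,.06),w)[0] for w in(W0,W)],get_state()['joint_vel'].round(3))
finish_job()"
```

```text
[354 257]
[array([0.36700031, 0.10454144]), array([0.36740683, 0.10497156])] [ 0.001  0.002 -0.003 -0.     0.    -0.004 -0.002]
the job is handed in; nothing more can be done
```

The riser is built and handed in at about 23.4 s of the 72 s allowed. Two slats dropped home on the first try. The other two rode 7 mm high at first, so I shifted each about 16 mm along its length until it dropped.

Last checks, in the foot's frame, from the camera (±2 mm):

| Slat | Sideways position (band or runner at ±55) | Lengthwise offset | Top height (expected) | Level and square |
|---|---|---|---|---|
| First pale | x = −56 mm | y = +8 mm | 51 mm (51) | within 0.01 rad |
| Second pale | x = +54 mm | y = −7 mm | 51 mm (51) | within 0.01 rad |
| First dark | y = +54 mm | x = +5 mm | 68 mm (68) | within 0.01 rad |
| Second dark | y = −56 mm | x = −9 mm | 68 mm (68) | within 0.01 rad |

- **Pale offsets:** the lengthwise offsets of the pale slats come from before the dark slats covered them. In the final picture their uncovered middles had not moved or tilted.
- **Cheeses:** none measured more than about 2 mm from its start. The forearm hid the small round from the top camera, so that one was checked with the scene camera (under 1 mm).
- **Arm:** at hand-in it was at rest with the gripper open, clear of everything.
- **Not as expected:** a sideways reading of 4.6 N appeared near the glass arch before the last pick. It was gone at the next reading and the pictures showed clearance, so I took it as the turn stopping, not contact.

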